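# Pack the shoe-care box and shut its lid

### The arm

A 6-joint arm with a two-finger parallel gripper is mounted at the origin on the work surface. World frame = base frame: x ahead of the robot, y to its left, z up, the work surface at z = 0. Lengths are in mm, angles in degrees, forces in N, time in s.
With the tool pointing down it reaches from about 300 to 850 mm from the base axis. Payload 4.2 kg.
Tool frame: the origin (TCP) lies between the finger pads; the fingertips stand 19 mm ahead of it and the grasp point (between the pads) is the TCP (env.tips_ahead is the distance from the TCP to the fingertips, in mm); z points along the fingers, y is the direction in which the jaws open and shut (so a half turn about z gives the same grasp; the last joint's range is limited). The gripper opens to 91 mm and grips with 3 to 60 N. Pads are 32 mm wide; open, the fingers measure 118 mm over their backs; the gripper's body (76 mm by 178 mm) begins 60 mm behind the grasp point.
Start: joints at [70.073, 18.312, 89.639, -0, 72.044, -1.146], TCP at [185.13, 544.397, 232.976] pointing down, gripper open.
Joint ranges: [-177.97, 177.97], [-48.28, 115.42], [12.27, 149.76], [-77.06, 257.06], [2.81, 150.46], [-146.56, 146.56]. Speed limits (degrees/s): [147.25, 147.25, 180, 180, 180, 180].

### API

Orientations are given as [roll, pitch, yaw] about the fixed x, y, z axes, in that order (R = Rz(yaw) Ry(pitch) Rx(roll)).
In Python, from workcell import telemetry, viewer, job_done, env gives the robot as it stands. The module is installed in compiled form; this text tells all that it offers.
- The arm moves only by the shell command python3 -m jog 'ROWS' [FORCE]. ROWS is JSON, a list of rows, each a list of 3 entries, a list of its own where there are three numbers: the shift along the tool's x, y, z in cm, then the turn about the tool's z in degrees, then the opening, from 0 (shut) to 1 (fully open). A call has 1 to 10 rows; each row shifts and turns the pose as measured when the row begins, along the tool's axes as they then stand; what a row does not reach is not made up. A row lasts 1/8 s, in which the tool goes at most 62.5 mm and 10.7 degrees, less where a joint would pass 70% of its speed; a pose out of reach is approached as far as the arm can. A call is refused whole if a number of a shift passes 6.25 or a number of a turn 10.7, either way. A call with a gripper value outside its range is refused whole. The fingers move at their own pace and stop on an object; FORCE is the grip in N (left out, the last holds). Time passes only in rows, so rows that do not move let the fingers close. It gives the time, the measured TCP pose, the force and the opening at its end, in the units of the state.
- telemetry.state(): the state, without advancing time (a new reading comes with each control period).
- viewer.grab_frame(name): name is "scene" or "side" or "wrist"; returns a dict with "color" (420x560x3 uint8, red, green, blue), "K" (3x3 intrinsics, pixels), "rvec" (rotation vector, rad) and "tvec" (3), from world to camera coordinates, as OpenCV has them. Camera axes: x right, y down, z forward; pixel columns grow to the right and rows downward; lengths in mm; the calibration is good to about 2 mm. A picture is of the moment at which its call begins. There is no depth.
- job_done(): hands the job in, once; it reports no verdict.
The state is a dict: "time_s": time; "qpos": joint angles; "qvel": joint speeds; "effort": joint torques, N m; "ee_pos": TCP position; "ee_rot": TCP orientation; "force": force on the tool from outside, world axes, zero at the start; "torque": the same for the moment, N m; "gripper_width": finger opening in mm.
Only numpy, scipy, OpenCV 4.12 (cv2) and the standard library are available. Lean on these libraries where they do the work, as an engineer would, in place of code of your own. Each camera call takes 0.05 s, during which the arm holds its last target. There are 200 camera calls.

### The job

Pack the wooden shoe-care box on the bench so that nothing stands above its rim, then shut its lid fully: the brush that stands on end in the box must lie down flat in it, beside the blue tape roll that now lies in its way, and the red polish tin from the bench goes in too, set down and not dropped. Leave everything else on the bench where it is.

Things in the scene. Friction and masses are not known exactly. Their poses are not given: they have to be found in the camera images.
- kit: Shallow open wooden box, fixed to the bench: outside 144 (its x) by 216 (its y) by 48 mm high, walls and floor 6 mm thick, so inside 132 by 204 mm and 42 mm deep. No dividers. Origin: centre of its underside, on the bench; z up; its +x points to the long side that carries the lid's hinge. It does not move during the job, but stands in a different place and yaw each time.
- lid (a joint): Angle of the box's pale wooden lid (rad): 0 = shut flat on the rim, 1.57 = upright, 2.35 = widest; it starts leaning back past upright. The hinge line runs along the box's y, at box x = +72 mm, z = +48 mm (top of the rim). The lid is a plate 144 mm (from hinge to free edge) by 216 by 8 mm; when shut its underside lies on the rim and its top is 56 mm above the bench. The hinge is stiff: the lid stays at any angle, and about 2 N at its free edge moves it.
- lid_edge (a point): Middle of the lid's free edge (half-way through its thickness), 144 mm from the hinge line.
- brush_center (a point): Centre of a loose rigid shoe brush (dark wood back, yellow bristles), 38 (x) by 34 (y) by 88 mm (z). It starts on end on the box floor in the hinge half, near one end, 34 mm side about along the box's y, 46 mm proud of the rim. Lying along the box's y it fits below the rim (centre 23 to 25 mm over the bench); tipped, it may catch on an edge at the hinge wall (centre over 27 mm) and need a nudge.
- roll_center (a point): Centre (half-way up, in the middle of its hole) of a loose blue tape roll, a rigid ring of outer diameter 64, hole diameter 46, height 26 mm, 60 g. At the start it lies flat on the box's floor in the hinge half, about 90 mm from the brush along the box's y, just where the brush would come down.
- red_tin_center (a point): Centre (half-way up) of the loose red polish tin: a closed flat disc, diameter 56, height 26 mm, 100 g, lying flat on the bench among the other things. z is its axis.
- green_tin_center (a point): Bystander: centre of a green polish tin of the same size as the red one, on the bench. Leave alone.
- glue: Bystander: white glue bottle with orange cap, diameter 52, height 140 mm, upright on the bench; origin at the centre of its foot. Leave alone.
- jar: Bystander: amber jar with black cap, diameter 60, height 75 mm; origin at the centre of its foot. Leave alone.
- spool: Bystander: orange thread spool standing up, diameter 48, height 50 mm; origin at the centre of its foot. Leave alone.
- cup: Bystander: steel cup, diameter 72, height 85 mm; origin at the centre of its foot. Leave alone.
- hammer: Bystander: hammer lying flat on the bench to the left of the box, its length along its x. Leave alone.
- driver: Bystander: screwdriver lying flat on the bench, its length along its x. Leave alone.
There are look-alikes about, which are no part of the job. Of the things like the part that bears brush_center, leave any that is orange, pink or purple; of the rest the smaller one is meant.

How it is judged (in metres and radians):
At the end, for the whole second after the job is handed in: The lid is shut (within 0.035 rad, 5 mm at its free edge) and at rest; under it, inside the box's walls, are the brush, lying flat (its length within about 0.17 rad of level), the tape roll and the red tin, the centre of each less than 36 mm above the bench (x of brush_center in the frame of kit between -0.068 and 0.068 m and y of brush_center in the frame of kit between -0.104 and 0.104 m and z of brush_center in the frame of kit between 0 and 0.036 m and x of roll_center in the frame of kit between -0.068 and 0.068 m and y of roll_center in the frame of kit between -0.104 and 0.104 m and z of roll_center in the frame of kit between 0 and 0.036 m and x of red_tin_center in the frame of kit between -0.068 and 0.068 m and y of red_tin_center in the frame of kit between -0.104 and 0.104 m and z of red_tin_center in the frame of kit between 0 and 0.036 m and angle between brush_center's own z axis and vertical above 1.4 rad and value of joint lid below 0.035 rad and velocity of joint lid below 0.05 rad/s); the robot touches nothing.
It fails at once if a bystander is pushed more than 25 mm from its place (distance of any of green_tin_center, glue, jar, spool, cup, hammer, driver from where it was at the start of the episode above 0.025 m).
It fails at once if a bystander is tipped over (angle between any of glue, jar, spool, cup's own z axis and vertical above 0.5 rad).
It fails at once if the red tin is dropped into the box (faster than 0.65 m/s below the rim) (x of red_tin_center in the frame of kit between -0.068 and 0.068 m and y of red_tin_center in the frame of kit between -0.104 and 0.104 m and z of red_tin_center in the frame of kit between 0 and 0.048 m and height (world z) of red_tin_center below 0.048 m and linear speed of red_tin above 0.65 m/s).
It also fails if it takes over 67 s, if anything falls off the work surface, if the arm or the gripper's body presses on something with over 40 N, if the wrist force passes 120 N, or if a joint passes its speed limit or range.

## Working session

There is one attempt and no reset: what is moved stays moved. The work goes in short steps, Python scripts to look and compute and a shell command to move; the robot and the scene stay as the last step left them, time stands still between calls to the robot, and variables do not carry over. Pictures are saved under pics/ and viewed, about 8 in all and at most 12, crops included, and the job is handed in when it is done.

```bash
mkdir -p pics
cat > h.py <<'E'
import numpy as np, cv2
from workcell import telemetry, viewer, job_done, env
from scipy.spatial.transform import Rotation as Ro
def grab(n,save=None):
    f=viewer.grab_frame(n)
    if save: cv2.imwrite('pics/'+save,f['color'][:,:,::-1])
    np.savez(f'last_{n}.npz',**f)
    return f
def load(n): return dict(np.load(f'last_{n}.npz'))
def ray(f,u,v):
    R=cv2.Rodrigues(np.array(f['rvec'],float))[0]; t=np.array(f['tvec'],float).ravel()
    d=R.T@np.linalg.inv(f['K'])@np.array([u,v,1.]); return -R.T@t,d
def on(f,u,v,z):
    o,d=ray(f,u,v); return (o+d*(z-o[2])/d[2]).round(1)
def proj(f,P):
    return cv2.projectPoints(np.array(P,float).reshape(-1,3),np.array(f['rvec'],float),np.array(f['tvec'],float),np.array(f['K'],float),None)[0].reshape(-1,2).round(1)
E
python3 - <<'E'
from h import *
s=telemetry.state(); print(s['time_s'],s['ee_pos'],s['ee_rot'],s['gripper_width'],s['force'])
a=grab('scene');b=grab('side');c=grab('wrist')
for f in(a,b,c): print(ray(f,280,210)[0].round(), on(f,280,210,0))
cv2.imwrite('pics/1.png',a['color'][:,:,::-1])
cv2.imwrite('pics/2.png',np.hstack([cv2.resize(x['color'],(400,300)) for x in(b,c)])[:,:,::-1])
E
```

```text
0.0 [184.96906329 543.93995218 232.12171777] [-1.79899114e+02 -2.22972669e-03  1.61218208e+02] 90.7834803032324 [-0.45794071  0.95782997  0.67630272]
[1155.  387. 1249.] [484.5   2.4   0. ]
[ 466. -872.  872.] [577.9  57.8   0. ]
[114. 568. 385.] [213.9 530.6   0. ]
```

View pics/1.png

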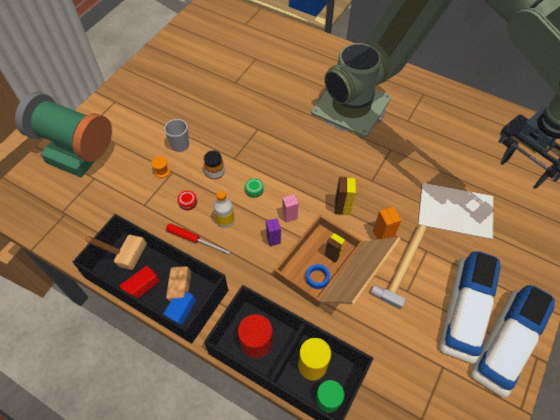

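View pics/2.png

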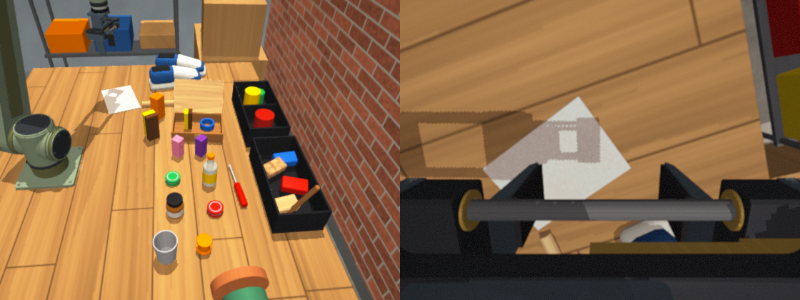

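The scene picture shows these brush candidates: a dark/yellow block on the bench at (346,196), which is larger, a dark/yellow one in the box at (335,247), orange (387,223), pink (290,208) and purple (273,232). I choose (335,247), the smaller one, standing in the box. The roll is at (317,276). The red tin is at (187,200); the red can at (255,335) and the green tin at (254,187) are not it. Next is one close crop to check the choice.

Run:
```python
from h import *
a=load('scene');b=load('side')
A=cv2.resize(a['color'][170:320,250:450],None,fx=4,fy=4,interpolation=cv2.INTER_CUBIC)
cv2.imwrite('pics/3.png',A[:,:,::-1])
B=cv2.resize(b['color'][90:220,180:340],None,fx=5,fy=4.6,interpolation=cv2.INTER_CUBIC)
B=cv2.resize(b['color'][90:210,180:340],None,fx=5,fy=5,interpolation=cv2.INTER_CUBIC)
cv2.imwrite('pics/4.png',B[:,:,::-1])
def blobs(f,lo,hi,n):
    h=cv2.cvtColor(f['color'],cv2.COLOR_RGB2HSV); m=cv2.inRange(h,lo,hi)
    k,l,s,c=cv2.connectedComponentsWithStats(m)
    for i in range(1,k):
        if s[i,4]>25: print(n,s[i],c[i].round(1),on(f,*c[i],26),on(f,*c[i],13))
for n,f in(('scene',a),('side',b)):
    blobs(f,(100,150,60),(125,255,255),n+' blue');blobs(f,(0,190,90),(4,255,255),n+' red');blobs(f,(174,190,90),(180,255,255),n+' red2');blobs(f,(24,180,100),(33,255,255),n+' yel')
```

```text
scene blue [290   0  37  16 406] [308.3   5.5] [-360.1 -364.7   26. ] [-376.2 -372.7   13. ]
scene blue [460 252  40  44 623] [477.7 276.2] [410.4 569.9  26. ] [402.5 571.8  13. ]
scene blue [306 265  24  24 267] [317.6 276.1] [626.8 201.6  26. ] [621.2 199.6  13. ]
scene blue [507 286  47  48 686] [527.9 310.9] [438.8 712.5  26. ] [431.2 716.   13. ]
scene blue [163 292  33  33 608] [179.7 308.1] [886.4 -62.4  26. ] [883.5 -67.2  13. ]
scene blue [446 327  36  29 337] [461.6 345.3] [610.4 596.3  26. ] [604.7 598.5  13. ]
scene blue [479 355  38  35 367] [494.8 375.7] [640.6 689.6  26. ] [635.2 692.8  13. ]
scene red [178 192  18  15  62] [186.9 201.6] [ 611.6 -238.7   26. ] [ 605.9 -245.3   13. ]
scene red [181 194  11   8  72] [186.4 197.5] [ 600.5 -248.5   26. ] [ 594.6 -255.2   13. ]
scene red [166 224  33  19 253] [182.  232.8] [ 703.4 -189.2   26. ] [ 698.6 -195.4   13. ]
scene red [120 266  39  32 677] [139.9 281.7] [ 880.7 -197.4   26. ] [ 877.8 -203.6   13. ]
scene red [ 238  314   34   44 1131] [255.3 334.5] [846.4 142.   26. ] [843.1 139.4  13. ]
scene yel [347 178   9  17
[... 935 characters left out ...]
e red [393 246  39  27 857] [411.9 259. ] [ 893.9 -177.2   26. ] [ 900.4 -166.5   13. ]
side red [328 256  18  34 297] [336.5 273. ] [ 692.1 -207.4   26. ] [ 695.6 -197.2   13. ]
side red [290 283  22  22 124] [300.2 296.4] [ 593.1 -270.2   26. ] [ 595.1 -261.    13. ]
side red [295 284  13  10 107] [301.1 288.6] [ 598.1 -247.9   26. ] [ 600.2 -238.3   13. ]
side yel [342 121  23  25 258] [353.8 127.6] [881.  442.3  26. ] [887.3 462.5  13. ]
side yel [199 153  18  11  98] [207.1 157.6] [362.2 296.   26. ] [360.6 313.9  13. ]
side yel [257 152   7   9  54] [260.4 156. ] [535.7 293.3  26. ] [536.8 311.2  13. ]
side yel [258 166   5  12  54] [260.  171.3] [529.2 212.   26. ] [530.1 228.7  13. ]
```

View pics/3.png

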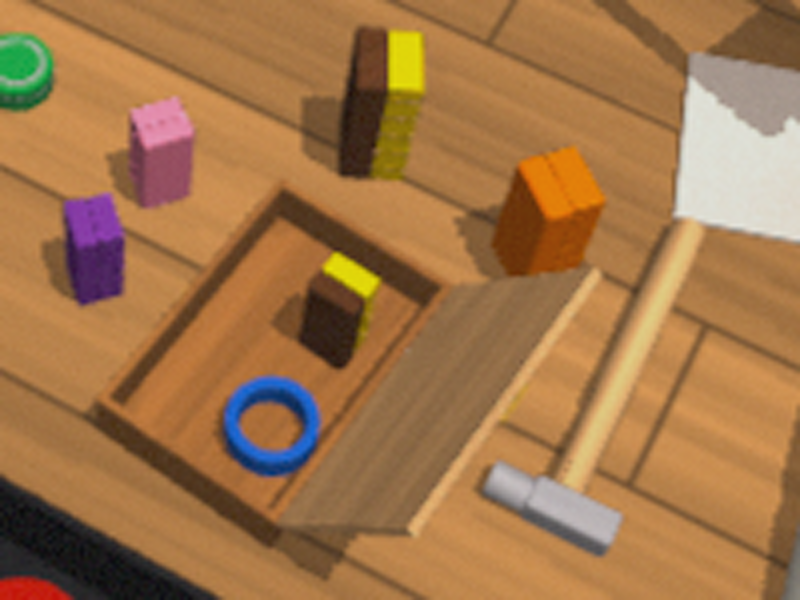

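View pics/4.png

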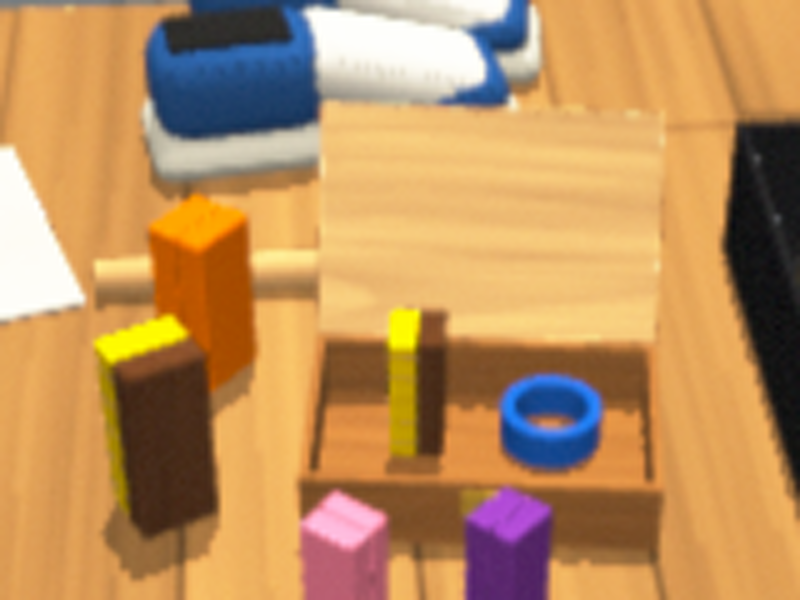

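The close crop confirms it: the brush in the box (crop 340,305) has the dark back and yellow bristles and is smaller than the one on the bench. The lid leans back past upright. Next I compute the box frame.

Run:
```python
from h import *
a=load('scene');b=load('side')
S=[(320.5,216.3),(274.5,270.5),(318.7,298),(361.7,242.5)]
print('scene rim',[on(a,*p,48) for p in S])
T=[(240.6,187),(312,187.6),(311,159),(244.4,159)]
print('side rim',[on(b,*p,48) for p in T])
def tri(p,q):
    o1,d1=ray(a,*p);o2,d2=ray(b,*q)
    s=np.linalg.lstsq(np.c_[d1,-d2],o2-o1,rcond=None)[0]
    x,y=o1+s[0]*d1,o2+s[1]*d2; return ((x+y)/2).round(1),np.linalg.norm(x-y).round(1)
print('lid edge corners', tri((250+597/4,170+272/4),(180+322/5,90+102/5)), tri((250+410/4,170+530/4),(180+662/5,90+115/5)))
# brush top corners
for p in [(335,255),(380,282),(354,303),(308,277)]: print('brush top',on(a,250+p[0]/4,170+p[1]/4,94))
for p in [(391,310),(447,312)]: print('brush top side',on(b,180+p[0]/5,90+p[1]/5,94))
def ell(f,lo,hi,box,z):
    x0,y0,x1,y1=box
    m=cv2.inRange(cv2.cvtColor(f['color'],cv2.COLOR_RGB2HSV),lo,hi)[y0:y1,x0:x1]
    c=max(cv2.findContours(m,0,2)[0],key=cv2.contourArea); x,y,w,h=cv2.boundingRect(c)
    print(box,(x+x0,y+y0,w,h)); return
for f,c in((a,(188,198.5)),(a,(187,200)),(b,(301,291)),): print('tin',on(f,*c,26),on(f,*c,13))
```

```text
scene rim [array([470.5, 126. ,  48. ]), array([679.8,  99.4,  48. ]), array([688.7, 236.1,  48. ]), array([487.3, 261.8,  48. ])]
side rim [array([466.1, 113.4,  48. ]), array([675.1,  96. ,  48. ]), array([693.1, 236. ,  48. ]), array([482.4, 250.2,  48. ])]
lid edge corners (array([490.9, 348.9, 162.7]), np.float64(2.6)) (array([702.6, 322.9, 161.7]), np.float64(0.8))
brush top [526.6 191.5  94. ]
brush top [529.7 226.2  94. ]
brush top [552.3 218.5  94. ]
brush top [550.4 183.7  94. ]
brush top side [524.8 220.5  94. ]
brush top side [558.7 216.1  94. ]
tin [ 601.  -242.3   26. ] [ 595.1 -249.    13. ]
tin [ 606.8 -241.7   26. ] [ 601.  -248.4   13. ]
tin [ 597.  -254.8   26. ] [ 599.  -245.4   13. ]
```

```bash
cat >> h.py <<'E'
C=np.array([579.5,177.3]); KY=83.2
def kit(P):
    a=np.radians(KY);d=np.array(P[:2])-C
    return np.array([d[0]*np.cos(a)+d[1]*np.sin(a),-d[0]*np.sin(a)+d[1]*np.cos(a),P[2]]).round(1)
def world(k):
    a=np.radians(KY); return np.array([C[0]+k[0]*np.cos(a)-k[1]*np.sin(a),C[1]+k[0]*np.sin(a)+k[1]*np.cos(a),k[2]])
def go(k):
    "tool-frame shift (cm) from here to kit point k"
    s=telemetry.state(); p=np.array(s['ee_pos']); R=Ro.from_euler('xyz',s['ee_rot'],degrees=True)
    print('t',round(s['time_s'],2),'kit',kit(p),'rot',np.round(s['ee_rot'],1),'w',round(s['gripper_width'],1),'F',np.round(s['force'],1),'shift cm',(R.inv().apply(world(k)-p)/10).round(2))
E
python3 -m jog '[[[0,0,0],10.7,1],[[0,0,0],10.7,1],[[0,0,0],10.7,1],[[0,0,0],10.7,1],[[0,0,0],10.7,1],[[0,0,0],10.7,1],[[0,0,0],10.7,1],[[0,0,0],5,1]]' 30
python3 -c "
from h import *
go([21,41,200]);print(kit((623.5,200.3,0)),kit((541,203,0)))"
```

```text
time_s: 1.15
ee_pos: [184.4, 542.4, 229.2]
ee_rot: [-179.9, 0.5, 80.5]
force: [-0.1, -0.3, -0.2]
gripper_width: 91.4
t 1.15 kit [315.7 435.6 229.2] rot [-179.9    0.5   80.5] w 91.4 F [-0.1 -0.3 -0.2] shift cm [-27.56  40.81   3.08]
[ 28. -41.   0.] [21.  41.3  0. ]
```

```bash
python3 -m jog '[[[-3,4.5,0.2],-2.7,1],[[-3,4.5,0.2],0,1],[[-3,4.5,0.2],0,1],[[-3,4.5,0.2],0,1],[[-3,4.5,0.2],0,1],[[-3,4.5,0.2],0,1],[[-3,4.5,0.2],0,1],[[-3,4.5,0.2],0,1],[[-3,4.5,0.2],0,1],[[0,0,0],0,1]]'
python3 -c "
from h import *
go([21,41,200])
f=grab('wrist');cv2.imwrite('pics/5.png',f['color'][:,:,::-1])"
```

```text
time_s: 2.4
ee_pos: [564.1, 215.6, 208.4]
ee_rot: [-179.8, 0.5, 83.4]
force: [-0.7, 0.4, -0.5]
gripper_width: 91.5
t 2.4 kit [ 36.2  19.9 208.4] rot [-179.8    0.5   83.4] w 91.5 F [-0.7  0.4 -0.5] shift cm [-1.5  -2.12  0.87]
```

View pics/5.png

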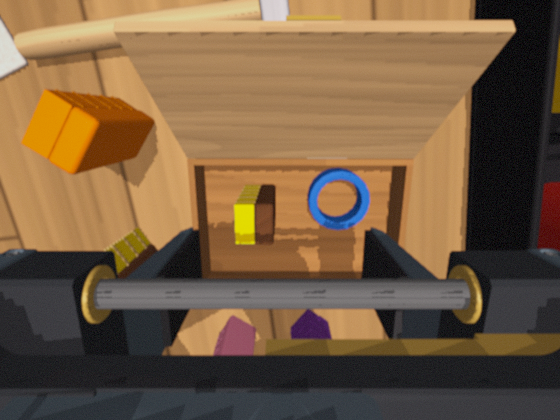

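The wrist view shows the box squarely: hinge corners of the rim at about (190,160) and (413,160), brush top at (235–275, 204–243), roll centred at (339,199). I check these against my estimates.

```bash
python3 -c "
from h import *
f=load('wrist')
for n,p,z in [('h1',(190,160),48),('h2',(413,160),48),('rollC',(339,197),32),('roll l',(308,199),30),('roll r',(369,199),30),('b1',(235,204),94),('b2',(275,204),94),('b3',(235,243),94),('b4',(275,243),94),('bc',(255,223),94)]: print(n,kit(on(f,*p,z)))
"
```

```text
h1 [ 70.7 108.7  48. ]
h2 [  71.7 -104.2   48. ]
rollC [ 31.2 -38.5  32. ]
roll l [28.4 -6.6 30. ]
roll r [ 28.7 -70.2  30. ]
b1 [39.7 60.2 94. ]
b2 [40.  26.4 94. ]
b3 [ 4.4 61.4 94. ]
b4 [ 4.6 26.4 94. ]
bc [22.9 43.6 94. ]
```

```bash
python3 -m jog '[[[-1.4,-2.3,0],0,1],[[0,0,0],0,1],[[0,0,4.2],0,1],[[0,0,4.2],0,1],[[0,0,4.2],0,1],[[0,0,0],0,1]]'
python3 -c "
from h import *
go([22.5,43.5,82])"
```

```text
time_s: 3.2
ee_pos: [536.5, 211.5, 81.5]
ee_rot: [-180.0, 0.2, 83.9]
force: [0.3, -0.6, 0.7]
gripper_width: 90.6
t 3.2 kit [28.9 46.8 81.5] rot [-180.     0.2   83.9] w 90.6 F [ 0.3 -0.6  0.7] shift cm [-0.64  0.32 -0.05]
```

```bash
python3 -m jog '[[[-0.6,0.3,0],0.7,1],[[0,0,0],0,0.2],[[0,0,0],0,0.2],[[0,0,0],0,0.2],[[0,0,0],0,0.2],[[0,0,0],0,0.2],[[0,0,0],0,0.2],[[0,0,0],0,0.2]]' 15
python3 -c "
from h import *
go([38,64,90])"
```

```text
time_s: 4.2
ee_pos: [542.7, 207.1, 87.8]
ee_rot: [179.4, -0.1, 83.2]
force: [0.4, 0.7, -0.2]
gripper_width: 35.0
t 4.2 kit [25.3 40.1 87.8] rot [ 1.794e+02 -1.000e-01  8.320e+01] w 35.0 F [ 0.4  0.7 -0.2] shift cm [ 1.27 -2.39 -0.24]
```

```bash
python3 -m jog '[[[0,0,-1],0,0.2],[[0.65,-1.2,0],0,0.2],[[0.65,-1.2,0],0,0.2],[[0,0,0],0,0.2]]'
python3 -c "
from h import *
go([38,64,87])"
```

```text
time_s: 4.7
ee_pos: [518.0, 224.1, 98.1]
ee_rot: [179.5, -0.1, 83.2]
force: [-0.4, -0.4, -0.8]
gripper_width: 35.0
t 4.7 kit [39.2 66.6 98.1] rot [ 1.795e+02 -1.000e-01  8.320e+01] w 35.0 F [-0.4 -0.4 -0.8] shift cm [-0.12  0.25  1.11]
```

```bash
python3 -m jog '[[[-0.1,0.2,0.5],0,0.2],[[0,0,0.5],0,0.2],[[0,0,0],0,0.2]]'
python3 -c "
from h import *
go([38,64,87])"
```

```text
time_s: 5.08
ee_pos: [519.8, 223.0, 87.4]
ee_rot: [179.5, -0.1, 83.2]
force: [-1.7, 1.3, 3.2]
gripper_width: 34.8
t 5.08 kit [38.3 64.7 87.4] rot [ 1.795e+02 -1.000e-01  8.320e+01] w 34.8 F [-1.7  1.3  3.2] shift cm [-0.03  0.07  0.04]
```

```bash
python3 -m jog '[[[0,0,0],0,0.6],[[0,0,0],0,0.8],[[0,0,-4],0,0.82],[[0,0,-4],0,0.82],[[-0.3,3.4,0],0,0.82],[[-0.3,3.4,0],0,0.82],[[-0.3,3.4,0],0,0.82],[[0,0,0],0,0.82]]' 
python3 -c "
from h import *
go([28.5,-38.5,120])
f=grab('wrist')
h=cv2.cvtColor(f['color'],cv2.COLOR_RGB2HSV);m=cv2.inRange(h,(100,150,60),(125,255,255))
k,l,s,c=cv2.connectedComponentsWithStats(m)
for i in range(1,k):
  if s[i,4]>200: x,y,w,hh=s[i,:4];print(s[i],kit(on(f,x,y+hh/2,30)),kit(on(f,x+w,y+hh/2,30)))
cv2.imwrite('pics/6.png',f['color'][:,:,::-1])"
```

```text
time_s: 6.08
ee_pos: [623.6, 200.5, 170.7]
ee_rot: [179.3, -0.1, 83.2]
force: [-0.0, 0.4, 1.2]
gripper_width: 74.6
t 6.08 kit [ 28.2 -41.  170.7] rot [ 1.793e+02 -1.000e-01  8.320e+01] w 74.6 F [-0.   0.4  1.2] shift cm [ 0.02 -0.31  5.06]
[ 245  168   67   68 1843] [28.5 -8.4 30. ] [ 28.4 -70.5  30. ]
```

View pics/6.png

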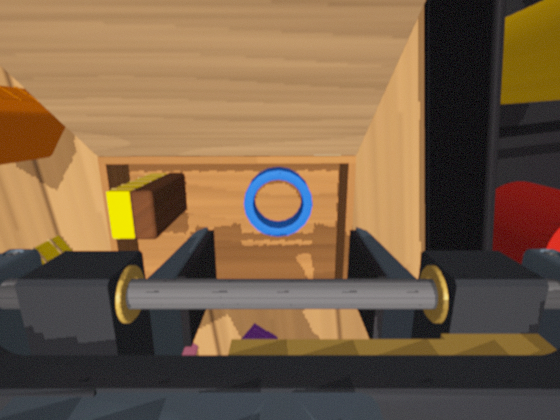

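The brush stands upright at its new spot (110–185, 175–240) and the roll is centred under the jaws at (278,202).

```bash
python3 -m jog '[[[0,-0.15,4.5],0,0.82],[[0,0,4.5],0,0.82],[[0,0,3],0,0.82],[[0,0,0],0,0.82]]' 
python3 -c "
from h import *
go([28.5,-39.5,38])"
```

```text
time_s: 6.62
ee_pos: [618.8, 202.0, 48.9]
ee_rot: [179.4, -0.1, 83.3]
force: [-0.0, -0.3, 0.3]
gripper_width: 74.9
t 6.62 kit [ 29.2 -36.1  48.9] rot [ 1.794e+02 -1.000e-01  8.330e+01] w 74.9 F [-0.  -0.3  0.3] shift cm [-0.07  0.32  1.1 ]
```

```bash
python3 -m jog '[[[0,0.3,0.5],0,0.82],[[0,0,0.5],0,0.82],[[0,0,0],0,0.5],[[0,0,0],0,0.5],[[0,0,0],0,0.5],[[0,0,0],0,0.5]]' 12
python3 -c "
from h import *
go([-32,-52,48])"
```

```text
time_s: 7.38
ee_pos: [624.1, 202.8, 43.6]
ee_rot: [179.0, -0.3, 83.4]
force: [-0.2, 1.0, -0.5]
gripper_width: 64.3
t 7.38 kit [ 30.6 -41.2  43.6] rot [179.   -0.3  83.4] w 64.3 F [-0.2  1.  -0.5] shift cm [-6.26  1.06 -0.45]
```

```bash
python3 -m jog '[[[0,0,-0.5],0,0.5],[[-3,0.3,0],0,0.5],[[-3,0.3,0],0,0.5],[[0,0,0],0,0.5]]'
python3 -c "
from h import *
go([-30,-48,42])"
```

```text
time_s: 7.88
ee_pos: [623.5, 142.2, 49.7]
ee_rot: [178.9, -0.3, 83.4]
force: [-0.2, -0.5, -1.0]
gripper_width: 64.3
t 7.88 kit [-29.7 -47.9  49.7] rot [178.9  -0.3  83.4] w 64.3 F [-0.2 -0.5 -1. ] shift cm [-0.04 -0.    0.77]
```

```bash
python3 -m jog '[[[0,0,0.6],0,0.5],[[0,0,0],0,0.8],[[0,0,0],0,0.8],[[0,0,-5],0,0.8],[[0,0,-6],0,0.8],[[2.2,-5.3,0],0,0],[[2.2,-5.3,0],0,0],[[2.2,-5.3,0],0,0],[[0,0,0],0,0],[[0,0,0],0,0]]'
python3 -c "
from h import *
go([38,113,94])
f=grab('scene');cv2.imwrite('pics/7.png',cv2.resize(f['color'][170:320,250:450],None,fx=4,fy=4)[:,:,::-1])"
```

```text
time_s: 9.12
ee_pos: [469.6, 233.0, 155.5]
ee_rot: [178.5, -0.6, 83.7]
force: [0.1, -0.0, -0.1]
gripper_width: 25.8
t 9.12 kit [ 42.3 115.8 155.5] rot [178.5  -0.6  83.7] w 25.8 F [ 0.1 -0.  -0.1] shift cm [-0.5   0.12  6.15]
```

View pics/7.png

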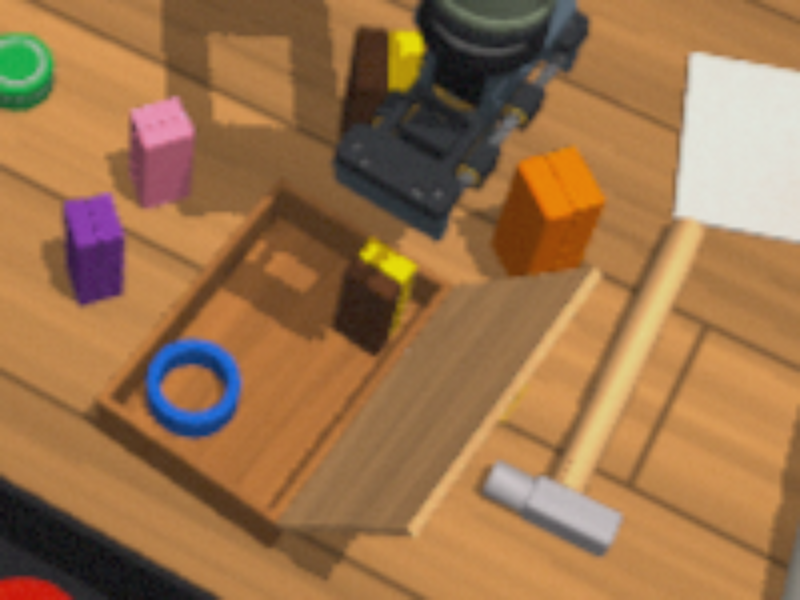

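```bash
python3 -m jog '[[[-0.5,0,3],0,0],[[0,0,3],0,0],[[0,1,0],0,0],[[0,0.8,0],0,0],[[0,0.8,0],0,0],[[0,0.8,0],0,0],[[0,0.8,0],0,0]]'
python3 -c "
from h import *
go([38,60,94])"
```

```text
time_s: 10.05
ee_pos: [523.2, 222.5, 99.0]
ee_rot: [178.0, -0.9, 83.4]
force: [-0.6, 0.2, -0.2]
gripper_width: 0.2
t 10.05 kit [38.2 61.3 99. ] rot [178.   -0.9  83.4] w 0.2 F [-0.6  0.2 -0.2] shift cm [-0.03  0.11  0.51]
```

```bash
python3 -m jog '[[[0,0.8,0],0,0],[[0,0.8,0],0,0],[[0,0.6,0],0,0],[[0,0,0],0,0],[[0,0,0],0,0]]'
python3 -c "
from h import *
go([38,60,94])
f=grab('side');cv2.imwrite('pics/8.png',cv2.resize(f['color'][90:210,180:340],None,fx=5,fy=5)[:,:,::-1])"
```

```text
time_s: 10.68
ee_pos: [547.0, 219.8, 100.1]
ee_rot: [178.0, -0.9, 83.4]
force: [-0.6, -0.2, 0.2]
gripper_width: 0.6
t 10.68 kit [ 38.4  37.3 100.1] rot [178.   -0.9  83.4] w 0.6 F [-0.6 -0.2  0.2] shift cm [-0.04 -2.29  0.53]
```

View pics/8.png

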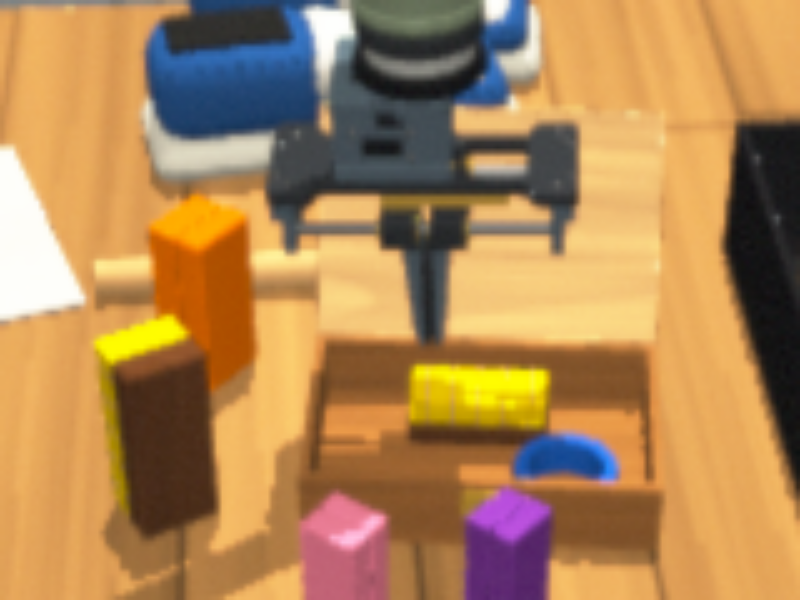

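The brush lies flat in the box, bristles up (crop 410–550, 365–440), with the roll at (565,465) beside it. Next is the tin: its surroundings and a grasp direction.

```bash
python3 -m jog '[[[-1,0,-5],0,0.5],[[-3,3,-4.5],0,0.9]]'
python3 - <<'E'
from h import *
a=grab('scene')
T=np.array([601,-247])
for n,p,z in [('glue cap',(220.5,197),140),('glue foot',(224,220),0),('jar top',(213,157),75),('spool top',(160,162),50),('cup rim',(177,126),85),('green',(254,187),20),('driver handle',(182,233),10),('driver handle end',(166,227),10),('driver tip',(229,253),5),('purple',(273,222),70),('pink',(290,200),70)]:
    w=on(a,*p,z);print(n,w,'from tin',(w[:2]-T).round(),np.linalg.norm(w[:2]-T).round())
print(kit([601,-247,26])); go(kit([601,-247,200]))
E
```

```text
time_s: 10.98
ee_pos: [565.2, 176.0, 193.3]
ee_rot: [178.6, -0.6, 83.7]
force: [1.3, 0.1, -0.3]
gripper_width: 17.9
glue cap [ 604.8 -111.7  140. ] from tin [  4. 135.] 135.0
glue foot [ 596.9 -121.1    0. ] from tin [ -4. 126.] 126.0
jar top [ 465.8 -239.5   75. ] from tin [-135.    8.] 135.0
spool top [ 547.8 -379.9   50. ] from tin [ -53. -133.] 143.0
cup rim [ 428.6 -397.2   85. ] from tin [-172. -150.] 229.0
green [464.8 -99.3  20. ] from tin [-136.  148.] 201.0
driver handle [ 697.9 -196.3   10. ] from tin [97. 51.] 109.0
driver handle end [ 705.2 -247.6   10. ] from tin [104.  -1.] 104.0
driver tip [681.3 -47.6   5. ] from tin [ 80. 199.] 215.0
purple [565.3  26.9  70. ] from tin [-36. 274.] 276.0
pink [479.1  31.5  70. ] from tin [-122.  278.] 304.0
[-418.8  -71.6   26. ]
t 11.03 kit [ -5.9   6.8 199.9] rot [177.7  -0.7  83.5] w 21.2 F [ 4.4 -2.1  4.1] shift cm [-41.33   7.66  -0.22]
```

```bash
python3 -m jog '[[[-3,0.5,-2],0,0.9],[[-5.5,1,0],0,0.9],[[-5.5,1,0],0,0.9],[[-5.5,1,0],0,0.9],[[-5.5,1,0],0,0.9],[[-5.5,1,0],0,0.9],[[-5.5,1,0],0,0.9],[[-3,0.7,0],0,0.9],[[0,0,0],0,0.9]]'
python3 - <<'E'
from h import *
go(kit([601,-247,200]))
f=grab('wrist')
h=cv2.cvtColor(f['color'],cv2.COLOR_RGB2HSV);m=cv2.inRange(h,(0,150,70),(6,255,255))|cv2.inRange(h,(174,150,70),(180,255,255))
k,l,s,c=cv2.connectedComponentsWithStats(m)
for i in range(1,k):
  if s[i,4]>200: x,y,w,hh=s[i,:4];print(s[i],on(f,x,y+hh/2,22),on(f,x+w,y+hh/2,22),on(f,x+w/2,y,26),on(f,x+w/2,y+hh,26))
cv2.imwrite('pics/9.png',f['color'][:,:,::-1])
E
```

```text
time_s: 12.15
ee_pos: [599.4, -234.9, 219.3]
ee_rot: [177.4, -0.8, 83.5]
force: [-0.6, -0.0, 0.3]
gripper_width: 82.3
t 12.15 kit [-407.   -68.5  219.3] rot [177.4  -0.8  83.5] w 82.3 F [-0.6 -0.   0.3] shift cm [-1.21  0.21  1.93]
[ 490   85   70   66 3508] [ 838.2 -183.4   22. ] [ 915.5 -192.1   22. ] [ 870.9 -154.    26. ] [ 876.2 -222.6   26. ]
[ 339   97   34   94 2042] [ 674.7 -191.7   22. ] [ 711.2 -196.    22. ] [ 694.5 -146.4   26. ] [ 689.  -244.1   26. ]
[249 181  50  49 627] [ 570.4 -246.7   22. ] [ 625.4 -253.6   22. ] [ 601.1 -222.2   26. ] [ 594.5 -277.2   26. ]
[259 192  31  30 717] [ 581.2 -249.8   22. ] [ 615.3 -254.1   22. ] [ 600.2 -234.3   26. ] [ 596.2 -268.    26. ]
```

View pics/9.png

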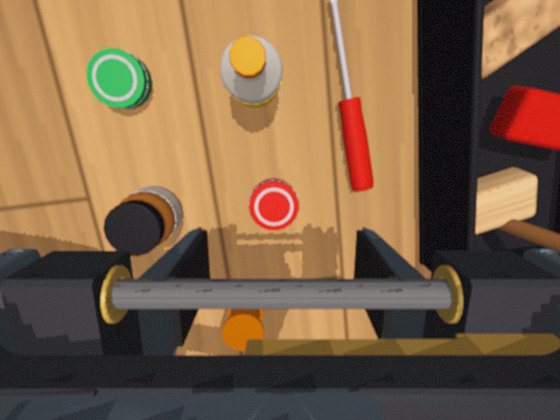

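The red tin (274,205) is clear all round. The driver lies at (355,145), the jar at (140,220) and the glue at (250,65).

```bash
python3 -c "
from h import *
go(kit([598,-250,25]));go(kit([598,-250,70]))"
```

```text
t 12.2 kit [-405.7  -68.2  219.3] rot [177.4  -0.9  83.6] w 82.3 F [ 0.6  0.6 -0.1] shift cm [-1.93 -0.8  19.39]
t 12.2 kit [-405.7  -68.2  219.3] rot [177.4  -0.9  83.6] w 82.3 F [ 0.6  0.6 -0.1] shift cm [-1.87 -0.6  14.89]
```

```bash
python3 -m jog '[[[-1.9,-0.6,2],0,0.9],[[0,0,4.3],0,0.9],[[0,0,4.3],0,0.9],[[0,0,4.3],0,0.9],[[0,0,0],0,0.9]]'; python3 -c "
from h import *
go(kit([598,-250,25]))"
```

```text
time_s: 12.82
ee_pos: [598.8, -242.2, 68.3]
ee_rot: [177.3, -1.0, 83.9]
force: [-0.1, 0.8, 0.3]
gripper_width: 82.2
t 12.82 kit [-414.3  -68.9   68.3] rot [177.3  -1.   83.9] w 82.2 F [-0.1  0.8  0.3] shift cm [-0.86 -0.2   4.31]
```

```bash
python3 -m jog '[[[-0.9,-0.2,2],0,0.9],[[0,0,2],0,0.9],[[0,0,0],0,0.4],[[0,0,0],0,0.4],[[0,0,0],0,0.4],[[0,0,0],0,0.4],[[0,0,0],0,0.4]]' 20; python3 -c "
from h import *
go(kit([598,-250,25]))"
```

```text
time_s: 13.7
ee_pos: [603.9, -248.6, 39.1]
ee_rot: [176.4, -0.7, 84.2]
force: [-1.3, -0.2, -1.3]
gripper_width: 55.7
t 13.7 kit [-420.   -74.7   39.1] rot [176.4  -0.7  84.2] w 55.7 F [-1.3 -0.2 -1.3] shift cm [-0.22 -0.66  1.37]
```

```bash
python3 -m jog '[[[0,0,0],0,0.9],[[0,0,0],0,0.9],[[-0.2,-0.5,1],0,0.9],[[0,0,0.4],0,0.9],[[0,0,0.2],0,0.4],[[0,0,0.2],0,0.4],[[0,0,0.1],0,0.4],[[0,0,0.1],0,0.4],[[0,0,0.1],0,0.4]]' 25; python3 -c "
from h import *
go(kit([598,-250,25]))"
```

```text
time_s: 14.82
ee_pos: [594.2, -249.8, 21.1]
ee_rot: [177.1, -0.8, 84.3]
force: [-2.6, -0.4, 7.5]
gripper_width: 55.8
t 14.82 kit [-422.4  -65.2   21.1] rot [177.1  -0.8  84.3] w 55.8 F [-2.6 -0.4  7.5] shift cm [ 0.02  0.4  -0.37]
```

```bash
python3 -m jog '[[[0,0,-4],0,0.4],[[0,0,-5],0,0.4],[[0,0,-5],0,0.4],[[0,0,-5],0,0.4],[[0,0,0],0,0.4]]'; python3 -c "
from h import *
go([-32,48,215])"
```

```text
time_s: 15.45
ee_pos: [584.2, -251.3, 214.0]
ee_rot: [177.2, -0.9, 84.3]
force: [-0.1, -0.7, -1.3]
gripper_width: 55.9
t 15.45 kit [-425.   -55.4  214. ] rot [177.2  -0.9  84.3] w 55.9 F [-0.1 -0.7 -1.3] shift cm [39.49 -9.59  0.04]
```

```bash
python3 -m jog '[[[4.4,-1.1,0],0.5,0.4],[[4.4,-1.1,0],0.5,0.4],[[4.4,-1.1,0],0,0.4],[[4.4,-1.1,0],0,0.4],[[4.4,-1.1,0],0,0.4],[[4.4,-1.1,0],0,0.4],[[4.4,-1.1,0],0,0.4],[[4.4,-1.1,0],0,0.4],[[3.5,-0.8,0],0,0.4],[[0,0,0],0,0.4]]'; python3 -c "
from h import *
go([-32,48,120]);go([-32,48,35])"
```

```text
time_s: 16.7
ee_pos: [525.7, 156.1, 199.7]
ee_rot: [178.6, -0.8, 83.2]
force: [-0.3, 1.3, -1.9]
gripper_width: 56.0
t 16.7 kit [-27.4  50.9 199.7] rot [178.6  -0.8  83.2] w 56.0 F [-0.3  1.3 -1.9] shift cm [-0.57  0.1   7.97]
t 16.7 kit [-27.4  50.9 199.7] rot [178.6  -0.8  83.2] w 56.0 F [-0.3  1.3 -1.9] shift cm [-0.68 -0.11 16.47]
```

Before lowering, one look into the box from the wrist.

```bash
python3 -m jog '[[[-0.6,0,4],0,0.4],[[0,0,3],0,0.4],[[0,0,0],0,0.4]]'; python3 -c "
from h import *
go([-32,48,60]);go([-32,48,30])
f=grab('wrist');cv2.imwrite('pics/10.png',f['color'][:,:,::-1])"
```

```text
time_s: 17.08
ee_pos: [525.7, 149.0, 125.4]
ee_rot: [178.8, -0.6, 83.2]
force: [-0.0, 0.3, -0.7]
gripper_width: 56.3
t 17.07 kit [-34.5  50.1 125.4] rot [178.8  -0.6  83.2] w 56.3 F [-0.   0.3 -0.7] shift cm [0.18 0.07 6.54]
t 17.07 kit [-34.5  50.1 125.4] rot [178.8  -0.6  83.2] w 56.3 F [-0.   0.3 -0.7] shift cm [0.15 0.01 9.54]
```

View pics/10.png

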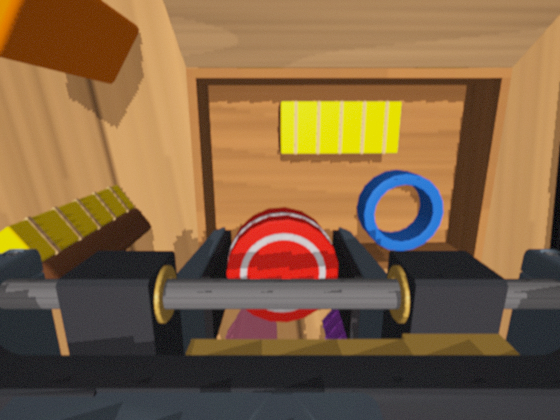

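The brush lies flat at (280–400, 100–153), clear of the hinge wall. The roll is at (400,210) and the tin is held level. I lower gently.

```bash
python3 -m jog '[[[0.2,0,2.5],0,0.4],[[0,0,2.5],0,0.4],[[0,0,2],0,0.4],[[0,0,1.2],0,0.4],[[0,0,0.5],0,0.4],[[0,0,0],0,0.4]]'; python3 -c "
from h import *
go([-32,48,27])"
```

```text
time_s: 17.88
ee_pos: [535.8, 151.1, 44.6]
ee_rot: [177.9, -0.9, 83.0]
force: [-0.4, 0.1, -0.9]
gripper_width: 56.1
t 17.88 kit [-31.2  40.3  44.6] rot [177.9  -0.9  83. ] w 56.1 F [-0.4  0.1 -0.9] shift cm [-0.11 -0.83  1.73]
```

```bash
python3 -m jog '[[[-0.1,-0.3,0.7],0,0.4],[[0,-0.2,0.5],0,0.4],[[0,0,0.4],0,0.4],[[0,0,0.2],0,0.4]]'; python3 -c "
from h import *
go([-32,48,27])"
```

```text
time_s: 18.38
ee_pos: [531.9, 151.3, 27.1]
ee_rot: [177.7, -1.0, 83.1]
force: [-4.6, -1.1, 14.7]
gripper_width: 55.8
t 18.38 kit [-31.5  44.2  27.1] rot [177.7  -1.   83.1] w 55.8 F [-4.6 -1.1 14.7] shift cm [-0.05 -0.38 -0.  ]
```

```bash
python3 -m jog '[[[0,0,0],0,0.7],[[0,0,0],0,0.78],[[0,0,-2],0,0.78],[[0,0,-6],0,0.78],[[0,0,-6],0,0.78],[[0,0,-6],0,0.5],[[0,0,0],0,0]]'; python3 -c "
from h import *
go([215,0,230])
f=grab('scene');cv2.imwrite('pics/11.png',cv2.resize(f['color'][170:320,250:450],None,fx=4,fy=4)[:,:,::-1])"
```

```text
time_s: 19.25
ee_pos: [524.5, 148.9, 233.1]
ee_rot: [177.6, -1.0, 83.1]
force: [0.5, -0.5, -0.8]
gripper_width: 54.3
t 19.25 kit [-34.7  51.3 233.1] rot [177.6  -1.   83.1] w 54.3 F [ 0.5 -0.5 -0.8] shift cm [24.97  5.03  0.97]
```

View pics/11.png

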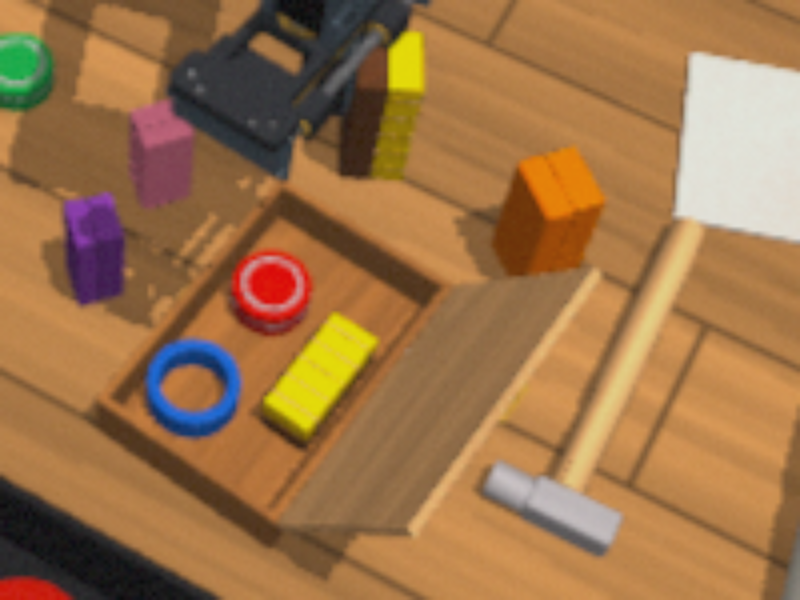

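All three items lie flat in the box: tin (272,290), roll (193,387), brush (320,378). Now the lid: go round above and behind its free edge.

```bash
python3 -m jog '[[[4.2,1,0],0,0],[[4.2,1,0],0,0],[[4.2,1,0],0,0],[[4.2,1,0],0,0],[[4.2,1,0],0,0],[[4.2,0,0],0,0],[[0,0,0],0,0]]'; python3 -c "
from h import *
go([215,0,165])"
```

```text
time_s: 20.18
ee_pos: [600.5, 396.5, 217.2]
ee_rot: [179.2, 0.0, 82.9]
force: [0.5, -0.7, -0.7]
gripper_width: 0.4
t 20.18 kit [220.2   5.1 217.2] rot [179.2   0.   82.9] w 0.4 F [ 0.5 -0.7 -0.7] shift cm [-0.51  0.44  5.23]
```

```bash
python3 -m jog '[[[0,0.4,2.7],0,0],[[0,0,2.7],0,0],[[-2,0,0],0,0],[[-1.5,0,0],0,0],[[-1.5,0,0],0,0],[[-1.5,0,-0.2],0,0],[[-1.5,0,-0.3],0,0]]'; python3 -c "
from h import *
go([110,0,180])"
```

```text
time_s: 21.05
ee_pos: [593.0, 311.2, 161.0]
ee_rot: [179.6, 0.2, 82.9]
force: [0.3, 2.4, 1.2]
gripper_width: 0.6
t 21.05 kit [134.6   2.5 161. ] rot [179.6   0.2  82.9] w 0.6 F [0.3 2.4 1.2] shift cm [-2.46  0.27 -1.89]
```

```bash
python3 -m jog '[[[-1.5,0,-0.9],0,0],[[-1.5,0,-0.8],0,0],[[-1.5,0,-0.3],0,0],[[-1.5,0,0],0,0],[[-1.5,0,0],0,0],[[-1.5,0,0],0,0]]'; python3 -c "
from h import *
go([35,0,175])"
```

```text
time_s: 21.8
ee_pos: [579.9, 214.5, 182.0]
ee_rot: [179.7, 0.4, 82.9]
force: [-0.3, 1.3, 1.0]
gripper_width: 0.4
t 21.8 kit [ 37.   4. 182.] rot [179.7   0.4  82.9] w 0.4 F [-0.3  1.3  1. ] shift cm [-0.19  0.4   0.7 ]
```

```bash
python3 -m jog '[[[-1.4,0.3,1.2],0,0],[[-1.4,0,1.2],0,0],[[-1,0,1.2],0,0],[[-1,0,1.2],0,0],[[-0.7,0,1.4],0,0],[[-0.7,0,1.4],0,0]]'; python3 -c "
from h import *
go([-26,0,106]);go([-32,0,75])"
```

```text
time_s: 22.55
ee_pos: [575.2, 146.3, 101.5]
ee_rot: [179.7, 0.4, 82.9]
force: [0.6, 0.4, -0.3]
gripper_width: 0.3
t 22.55 kit [-31.3   0.6 101.5] rot [179.7   0.4  82.9] w 0.3 F [ 0.6  0.4 -0.3] shift cm [ 0.53  0.06 -0.45]
t 22.55 kit [-31.3   0.6 101.5] rot [179.7   0.4  82.9] w 0.3 F [ 0.6  0.4 -0.3] shift cm [-0.05  0.05  2.65]
```

```bash
python3 -m jog '[[[-0.5,0,0.9],0,0],[[-0.5,0,0.8],0,0],[[0,0,0.4],0,0],[[0,0,0.3],0,0]]'; python3 -c "
from h import *
go([-35,0,75])"
```

```text
time_s: 23.05
ee_pos: [573.3, 134.9, 75.1]
ee_rot: [179.8, 0.5, 82.9]
force: [-4.7, -1.0, 21.3]
gripper_width: 0.3
t 23.05 kit [-42.9   1.2  75.1] rot [179.8   0.5  82.9] w 0.3 F [-4.7 -1.  21.3] shift cm [0.79 0.11 0.  ]
```

```bash
python3 -m jog '[[[0,0,-2],0,0],[[0,0,-5],0,0],[[0,0,-6],0,0],[[-4,-6,0],0,0],[[0,-6,0],0,0],[[0,-6,0],0,0],[[0,0,0],0,0]]'; python3 -c "
from h import *
go([-35,0,75])
f=grab('scene');g=grab('side')
cv2.imwrite('pics/12.png',np.hstack([cv2.resize(f['color'][140:320,150:390],(400,300)),cv2.resize(g['color'][90:300,140:420],(400,300))])[:,:,::-1])
print([kit(on(f,*p,56)) for p in [(320.5,213)]], proj(g,[world([-72,108,56]),world([-72,-108,56]),world([72,-108,56]),world([72,108,56])]))"
```

```text
time_s: 23.92
ee_pos: [396.6, 123.9, 209.8]
ee_rot: [179.4, 0.3, 82.9]
force: [2.1, 1.3, 0.1]
gripper_width: 0.6
t 23.93 kit [-74.7 175.3 209.8] rot [179.4   0.3  82.9] w 0.6 F [2.1 1.3 0.1] shift cm [ 4.13 17.37 13.65]
[array([-67.8, 106.8,  56. ])] [[239.6 183.8]
 [313.4 186.1]
 [311.8 156.9]
 [243.7 154.8]]
```

View pics/12.png

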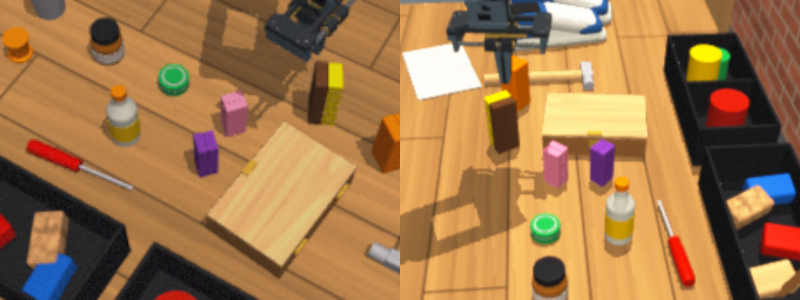

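Both views show the lid shut flat (side view: free edge at row 184.5, predicted 183.8–186 for shut), and every bystander in view is undisturbed. I hand it in.

```bash
python3 -c "
from h import *
job_done()"
```

```text
the job is handed in; nothing more can be done
```

The box is packed and its lid is shut. I handed the job in at about 24 s of the 67 s allowed; no verdict was reported.

- **Brush:** I moved it upright along the hinge side. With the tape roll out of the way, I tipped it over with the closed fingers, and it lies flat along the box.
- **Tape roll:** I lifted it across to the front half of the box.
- **Red tin:** My first grip was too shallow, with the tool about 14 mm high, so I gripped it again lower down. I then set it down gently; the contact force was about 15 N.
- **Lid:** I swung it over from behind and pressed it shut.

**Last checks:**
- Before I closed the lid, the picture showed all three items lying flat and apart, below the rim.
- When I pressed the lid, the fingertips stopped at 56 mm with 21 N, which is the height of a shut lid. In the side view its free edge was where a shut lid's should be.
- The bystanders looked undisturbed. The cup, spool and hammer were only partly in the last crops, and I judged positions by eye rather than measuring them again.
- The arm was clear of everything, about 175 mm from the box centre and 210 mm up.

No check failed. The measured tool position drifted by up to about 10 mm during moves, and I corrected for it along the way.

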